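# Empty the lock-barrel stock bin into the order tray with a scoop

## Robot

A 6-joint arm with a two-finger parallel gripper is mounted at the origin on the work surface. World frame = base frame: x ahead of the robot, y to its left, z up, the work surface at z = 0. Lengths are in m, angles in rad, forces in N, time in s.
With the tool pointing down it reaches from about 0.275 to 0.725 m from the base axis. Payload 15.9 kg.
Tool frame: the origin (TCP) lies on the centre line of the jaws, within the pads' length; the fingertips stand 19 mm ahead of it and the grasp point (between the pads) is the TCP; z points along the fingers, y is the line along which they close (so a half turn about z gives the same grasp; the last joint's range is limited). The gripper opens to 85 mm and grips with 20 to 120 N. Pads are 22 mm wide; open, the fingers measure 114 mm over their backs; the gripper's body (76 mm by 85 mm) begins 54 mm behind the grasp point. The pads swing forward as they close: fully open they stand 13 mm farther back than shut.
Start: joints at [1.284, 0.213, -0.034, 1.323, 0, 1.571], TCP at [0.141, 0.48, 0.25] pointing down, gripper open.
Joint ranges: [-2.98, 2.98], [-0.74, 1.72], [-1.14, 1.35], [-2.1, 2.04], [-1.57, 1.44], [-3.14, 3.14]. Speed limits (rad/s): [1.89, 1.89, 2.39, 2.57, 3.14, 3.14].

## Interface

Orientations are given as a unit quaternion [w, x, y, z].
In Python, from rig import robot gives the robot as it stands.
- The arm moves only by the tool play_rows, never from a script. Its argument "targets" is a list of rows, each a list of 3 entries, a list of its own where there are three numbers: the opening, from -1 (shut) to 1 (fully open), then the shift along the tool's x, y, z in m, then the turn about the tool's z in degrees. A call has exactly 8 rows; each row is the pose to reach, as a shift and turn from the pose commanded when the call began, along the tool's axes at that moment; what a row does not reach only later rows make up. A row lasts 1/8 s, in which the tool goes at most 62.5 mm and 10.7 degrees, less where a joint would pass 70% of its speed; a pose out of reach is approached as far as the arm can. A call with a gripper value outside its range is refused whole. The fingers move at their own pace and stop on an object; "squeeze" is the grip in N (left out, the last holds). Time passes only in rows, so rows that repeat a pose let the fingers close, or fill a call up. It gives the time, the measured TCP pose, the force, the opening and the grip force at its end, in the units of the state.
- robot.state(): the state, without advancing time (a new reading comes with each control period).
- robot.read_camera(name): name is "side" or "top"; returns the picture (420x560x3 uint8, red, green, blue); there is no depth.
- robot.camera_params(name): a dict with "fx", "fy", "cx", "cy" (pixels), "rvec" (rotation vector, rad) and "tvec" (3), from world to camera coordinates, as OpenCV has them. Camera axes: x right, y down, z forward; pixel columns grow to the right and rows downward; lengths in m; the calibration is good to about 2 mm. A picture is of the moment at which its call begins. camera_params takes no time and is no camera call.
- robot.hand_in(): hands the job in; it is judged then, once.
The state is a dict: "time_s": time; "joints": joint angles; "dq": joint speeds; "tau": joint torques, N m; "tool_pos": TCP position; "orientation": TCP orientation; "contact_force": force on the tool from outside, world axes, zero at the start; "torque": the same for the moment, N m; "grip_width": finger opening in m; "finger_force": force on a finger pad.
Only numpy, scipy, OpenCV 4.12 (cv2) and the standard library are available. Lean on these libraries where they do the work, as an engineer would, in place of code of your own. Each camera call takes 0.05 s, during which the arm holds its last target. There are 200 camera calls.

## Task

Empty the stock bin: pick up the scoop by its handle, reach in under the wire guard, scoop up the six brass lock barrels and tip them gently, from low above it, into the grey tray, going back for any left behind. Use only the scoop, do not touch the barrels with the gripper, and leave the tape, the oil bottle and the padlock alone. Then stand the scoop flat on its rubber mat again and let go.

Things in the scene. Friction and masses are not known exactly. Their poses are not given: they have to be found in the camera images.
- scoop: scoop: aluminium pan, black handle, 250 g. Origin: centre of the pan's underside; x to the open nose (starts towards the robot), z up. Pan x -45 to 45, 88 wide (y); floor 1.6, walls 2.5 thick; side walls 34 high at x -45 to 0, 22 at 0 to 20, none ahead; rear wall (x -45) 36 high. From there (z 12) the handle, 97 long, rises leaning back to -x, 27 degrees from vertical
- scoop_grip (a point): middle of the handle's black grip: x -75, z 70 in the scoop's frame. The grip is a bar 20 wide (y) by 22, from 38 below this point to 32 above it along the leaning handle
- scoop_lip (a point): middle of the pan's front edge at its underside: x 45, z 0 in the scoop's frame
- bin: fixed steel stock bin, an open trough with the barrels. Origin: centre of its underside; x to its back, which is turned to the robot. Inside 240 long (x -120 to 120), 102 wide (y); walls 5 thick, inner floor at z 5. Wall tops: front (x -120) z 30, sides z 45, back z 60. The floor is level from x -120 to 85, then slopes up at 55 degrees to the back wall
- bin_rail (a point): middle of the underside of the dark steel front rail of the bin's wire guard: x -5, z 130 in the bin's frame; the rail is 6 thick (x), 20 high. The guard, five steel bars 5 thick at z 147 running along x, 27 apart, on four corner posts, covers the bin from x -8 to 125; in front of the rail the bin is open above
- tray: fixed grey open tray for the barrels. Origin: centre of its underside; 150 by 150, 45 high, walls and floor 5 thick
- mat: fixed black rubber mat on which the scoop stands, 180 (x) by 150 (y), 4 thick. Origin: centre of its underside
- barrel0: brass lock barrel, a plain cylinder 18 in diameter and 20 long, about 35 g; origin at its centre, its axis along its own x (starts lying in the bin)
- barrel1: brass lock barrel, a plain cylinder 18 in diameter and 20 long, about 35 g; origin at its centre, its axis along its own z (starts standing in the bin)
- barrel2: brass lock barrel, a plain cylinder 18 in diameter and 20 long, about 35 g; origin at its centre, its axis along its own x (starts lying in the bin)
- barrel3: brass lock barrel, a plain cylinder 18 in diameter and 20 long, about 35 g; origin at its centre, its axis along its own z (starts standing in the bin)
- barrel4: brass lock barrel, a plain cylinder 18 in diameter and 20 long, about 35 g; origin at its centre, its axis along its own x (starts lying in the bin)
- barrel5: brass lock barrel, a plain cylinder 18 in diameter and 20 long, about 35 g; origin at its centre, its axis along its own z (starts standing in the bin)
- tape: bystander: roll of tape lying flat, 80 across, 25 high; origin: centre of its underside
- oil: bystander: white oil bottle, 48 in diameter, 130 high; origin: centre of its underside
- padlock: bystander: brass padlock standing upright, 28 by 50, 75 high; origin: centre of its underside
Mind the look-alikes: they are no part of the job. Leave any blue or green look-alike of the mat alone.

How it is judged:
By the outcome, as a careful person would: the job done as asked, in the order asked, and still so for the second after the job is handed in, with the robot touching nothing.
It also fails if it takes over 72 s, if anything falls off the work surface, if the arm or the gripper's body presses on something with over 40 N, if the wrist force passes 120 N, or if a joint passes its speed limit or range.

## Working session

There is one attempt and no reset: what is moved stays moved. The work goes in short steps, Python scripts to look and compute and a tool call to move; the robot and the scene stay as the last step left them, time stands still between calls to the robot, and variables do not carry over. Pictures are saved under pics/ and viewed, at most 11 in all, crops included, and the job is handed in when it is done.

Besides the shell and the picture viewer there is one more tool, called in YAML: its name, and indented under it one key for each argument. play_rows: Moves the arm, as the interface text tells. Its arguments: {"type":"object","properties":{"targets":{"type":"array","items":{"type":"array"}},"squeeze":{"type":"number"}},"required":["targets"]}

```bash
mkdir -p pics; python3 - <<'E'
from rig import robot
import cv2, numpy as np
for n in("top","side"):
    im=robot.read_camera(n); cv2.imwrite(f"pics/{n}0.png",im[:,:,::-1])
    p=robot.camera_params(n); print(n,p)
    R=cv2.Rodrigues(np.array(p["rvec"],float))[0]; print("pos",-R.T@np.array(p["tvec"]))
s=robot.state(); print(s)
E
```

```text
top {'fx': 516.9572084008312, 'fy': 516.9572084008312, 'cx': 282.0830085230426, 'cy': 204.58214495570655, 'rvec': array([ 2.09222397, -2.14606403,  0.21260679]), 'tvec': array([0.08871425, 0.54167005, 1.84159793])}
pos [0.17316482 0.08549413 1.91192685]
side {'fx': 485.0943185003575, 'fy': 485.0943185003575, 'cx': 280.60467212954256, 'cy': 213.1562373768155, 'rvec': array([ 2.07615578, -0.726171  ,  0.4047963 ]), 'tvec': array([-0.36042968,  0.3046327 ,  1.111762  ])}
pos [-0.20107672 -0.79695067  0.88496506]
{'time_s': 0.1, 'joints': array([ 1.28397284e+00,  2.13282651e-01, -3.49497985e-02,  1.32352295e+00,
        6.05015487e-06,  1.57081727e+00]), 'dq': array([ 0.00164382, -0.00085912,  0.00123305, -0.00048112,  0.00141009,
       -0.0009643 ]), 'tau': array([-6.98324129e-04, -6.87255549e+01,  4.87805164e+01,  1.24407376e-02,
       -2.62802004e-06,  2.87904629e-05]), 'tool_pos': array([0.14137265, 0.47930608, 0.24989626]), 'orientation': array([-7.15249707e-05,  1.42931004e-01,  9.89732539e-01, -4.74183723e-04]), 'contact_force': array([ 0.69710228, -0.33512602, -0.19923858]), 'torque': array([-0.0395777 ,  0.01102108,  0.01781099]), 'finger_force': 0.0, 'grip_width': 0.08528563402864497}
```

View pics/top0.png

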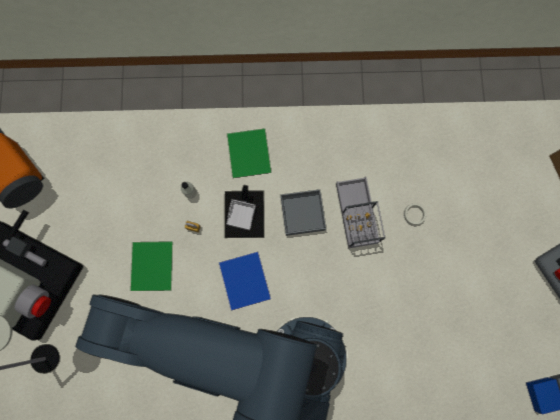

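View pics/side0.png

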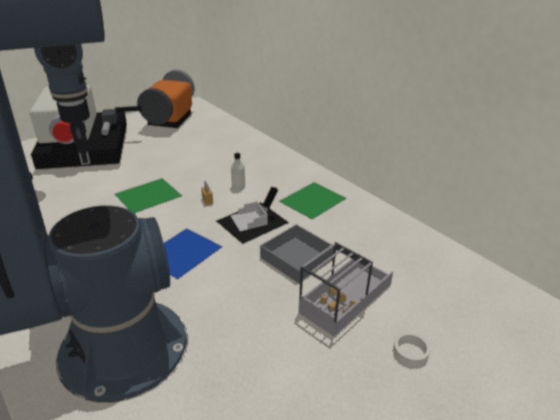

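The top view shows the mat at about (244,214) with the scoop on it, the grey tray at (303,213), the bin at (361,215), the tape at (414,215), the oil at (188,190) and the padlock at (193,227). I'll enlarge the crops to get precise pixels.

```bash
python3 - <<'E'
import cv2
a=cv2.imread("pics/top0.png")[165:270,215:395]
cv2.imwrite("pics/topc.png",cv2.resize(a,None,fx=4.4,fy=4.4,interpolation=cv2.INTER_CUBIC))
a=cv2.imread("pics/side0.png")[175:340,210:400]
cv2.imwrite("pics/sidec.png",cv2.resize(a,None,fx=3.6,fy=3.6,interpolation=cv2.INTER_CUBIC))
E
```

```text
(no output)
```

View pics/topc.png

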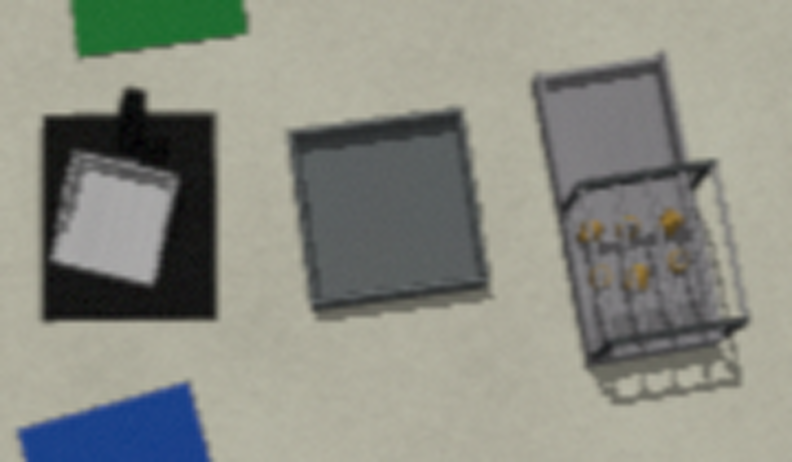

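View pics/sidec.png

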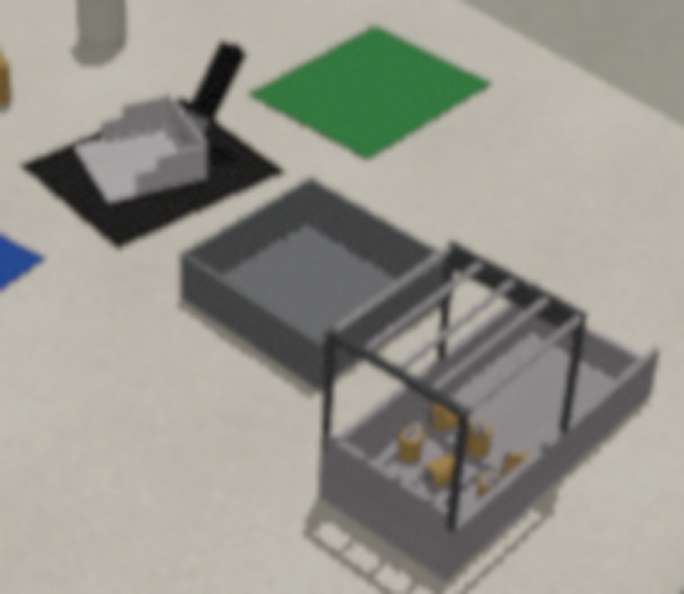

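The top crop shows the scoop lip corners at (50,262) and (155,286), the tray rim, the bin front at (535,75)-(662,55), and six barrels in two rows around (592..672,228) and (600..679,270). The side crop agrees with this. Next I'll fit the poses over both views.

```bash
cat >h.py <<'E'
from rig import robot
import cv2, numpy as np
from scipy.optimize import least_squares
P={n:robot.camera_params(n) for n in("top","side")}
def proj(n,X):
    p=P[n];K=np.array([[p["fx"],0,p["cx"]],[0,p["fy"],p["cy"]],[0,0,1]])
    return cv2.projectPoints(np.atleast_2d(np.array(X,float)),np.array(p["rvec"],float),np.array(p["tvec"],float),K,None)[0][:,0]
def tc(u,v): return "top",(u/4.4+215-.4,v/4.4+165-.4)
def sc(u,v): return "side",(u/3.6+210-.4,v/3.6+175-.4)
def world(q,X,z0=0):
    x,y,t=q;X=np.atleast_2d(np.array(X,float))/1000;c,s=np.cos(t),np.sin(t)
    return np.c_[x+c*X[:,0]-s*X[:,1],y+s*X[:,0]+c*X[:,1],X[:,2]+z0]
def fit(obs,q0,z0=0):
    f=lambda q:np.concatenate([proj(n,world(q,X,z0))[0]-np.array(uv) for X,(n,uv) in obs])
    r=least_squares(f,q0,loss="soft_l1");print(np.round(r.x,4),np.round(np.degrees(r.x[2]),1));print(np.round(r.fun.reshape(-1,2),1).tolist());return r.x
def ray(n,uv,z):
    p=P[n];R=cv2.Rodrigues(np.array(p["rvec"],float))[0];o=-R.T@np.array(p["tvec"])
    d=R.T@np.array([(uv[0]-p["cx"])/p["fx"],(uv[1]-p["cy"])/p["fy"],1]);return o+d*(z-o[2])/d[2]
E
python3 - <<'E'
from h import *
S=fit([((45,-44,0),tc(50,262)),((45,44,0),tc(155,286)),((-45,-44,36),tc(72,152)),((-45,44,36),tc(180,176)),((-89,0,98),tc(134,95)),
((45,-44,0),sc(75,150)),((45,44,0),sc(110,203)),((-45,44,36),sc(207,140)),((-45,-44,36),sc(170,97)),((-89,0,98),sc(232,48))],[.45,.22,3.1],.004)
T=fit([((75,75,45),tc(290,131)),((75,-75,45),tc(461,110)),((-75,-75,45),tc(488,284)),((-75,75,45),tc(313,300)),((75,75,45),sc(310,180)),((-75,75,45),sc(182,255))],[.45,0,.1])
B=fit([((-125,-56,45),tc(535,75)),((-125,56,45),tc(662,55)),((-5,-56,150),tc(570,200)),((-5,56,150),tc(714,163)),((125,-56,60),tc(590,365)),
((-125,56,45),sc(655,352)),((125,56,0),sc(443,585)),((125,-56,0),sc(320,495)),((-5,-56,150),sc(452,243)),((-5,56,150),sc(584,316))],[.45,-.2,3.2])
M=fit([((90,75,4),tc(43,115)),((90,-75,4),tc(216,113)),((-90,75,4),tc(43,320)),((-90,-75,4),tc(216,320)),((90,-75,4),sc(283,172)),((-90,-75,4),sc(120,246)),((-90,75,4),sc(22,166))],[.45,.2,0])
c,s=np.cos(B[2]),np.sin(B[2])
for u,v in((592,232),(628,228),(672,222),(600,275),(637,275),(679,262)):
    w=ray("top",tc(u,v)[1],.018)[:2]-B[:2];print(np.round([c*w[0]+s*w[1],-s*w[0]+c*w[1]],3))
print("grip",world(S,(-75,0,70),.004))
E
```

```text
[0.5177 0.2279 2.8908] 165.6
[[1.2, -0.2], [0.2, -0.4], [1.1, -0.1], [-0.3, -0.4], [0.2, 0.3], [-0.5, -0.6], [-0.4, -0.2], [-0.2, 0.9], [-0.8, -1.4], [0.3, -0.6]]
[ 0.5183 -0.0027  0.0994] 5.7
[[0.1, -0.4], [1.4, -0.5], [1.0, -0.3], [-0.0, 1.1], [-0.0, -1.4], [-1.6, -0.8]]
[ 0.5124 -0.2032  3.2919] 188.6
[[0.2, -0.1], [0.9, -0.7], [2.1, -2.7], [1.0, 0.2], [1.7, -0.5], [0.2, -1.2], [-0.1, -0.5], [-1.8, 0.7], [-2.1, -0.3], [-0.8, -0.5]]
[ 0.523   0.2168 -0.0058] -0.3
[[0.1, -0.2], [0.4, -0.5], [-0.0, 0.4], [1.0, -0.4], [0.8, -0.7], [-1.1, 0.2], [-1.3, -0.9]]
[ 0.012 -0.032]
[ 0.014 -0.001]
[0.015 0.036]
[ 0.049 -0.033]
[ 0.054 -0.002]
[0.05  0.035]
grip [[0.59032353 0.209276   0.074     ]]
```

play_rows:
  targets:
    - [1, [-0.06, -0.015, 0], 0]
    - [1, [-0.12, -0.031, 0], -1]
    - [1, [-0.18, -0.046, 0], -2]
    - [1, [-0.24, -0.062, 0], -2]
    - [1, [-0.3, -0.077, 0], -2]
    - [1, [-0.36, -0.093, 0], -2]
    - [1, [-0.42, -0.108, 0], -2]
    - [1, [-0.48, -0.123, 0.03], -2]
  squeeze: 100

```text
time_s: 1.1
tool_pos: [0.5647, 0.2275, 0.2239]
orientation: [0.001, 0.126, 0.992, 0.001]
contact_force: [0.4, 1.0, -0.7]
grip_width: 0.0853
finger_force: 0.0
```

```bash
cat >>h.py <<'E'
from scipy.spatial.transform import Rotation as Rn
def rel(x,y,z,yaw):
    "shift/turn in tool axes to put TCP at x,y,z with tool x at world yaw (deg)"
    s=robot.state();q=s["orientation"];R=Rn.from_quat([q[1],q[2],q[3],q[0]]).as_matrix()
    t=s["tool_pos"];yw=np.degrees(np.arctan2(R[1,0],R[0,0]))
    print("t%.2f"%s["time_s"],"pos",np.round(t,4),"yaw%.1f"%yw,"zdir",np.round(R[:,2],3),"F",np.round(s["contact_force"],1),"w%.4f f%.0f"%(s["grip_width"],s["finger_force"]))
    print(" shift",np.round(R.T@(np.array([x,y,z])-t),4),"turn",np.round(-((yaw-yw+180)%360-180),1))
E
python3 -c "
from h import *
rel(.5957,.2079,.0847,165.6)"
```

```text
t1.10 pos [0.5647 0.2275 0.2239] yaw165.5 zdir [ 0.003  0.001 -1.   ] F [ 0.4  1.  -0.7] w0.0853 f0
 shift [-0.0345 -0.0115  0.1393] turn -0.1
```

play_rows:
  targets:
    - [1, [-0.033, -0.01, 0.03], 0]
    - [1, [-0.033, -0.01, 0.08], 0]
    - [1, [-0.033, -0.01, 0.12], 0]
    - [1, [-0.033, -0.01, 0.135], 0]
    - [1, [-0.033, -0.01, 0.135], 0]
    - [-0.6, [-0.033, -0.01, 0.135], 0]
    - [-1, [-0.033, -0.01, 0.135], 0]
    - [-1, [-0.033, -0.01, 0.135], 0]

```text
time_s: 2.1
tool_pos: [0.5921, 0.2109, 0.0889]
orientation: [0.001, 0.126, 0.992, 0.0]
contact_force: [0.1, -0.2, -0.7]
grip_width: 0.0322
finger_force: 0.0
```

play_rows:
  targets:
    - [-1, [0, 0, 0], 0]
    - [-1, [0, 0, 0], 0]
    - [-1, [0, 0, 0], 0]
    - [-1, [0, 0, -0.01], 0]
    - [-1, [0, 0, -0.03], 0]
    - [-1, [0, 0, -0.06], 0]
    - [-1, [0, 0, -0.08], 0]
    - [-1, [0, 0, -0.08], 0]

```text
time_s: 3.1
tool_pos: [0.5925, 0.211, 0.1697]
orientation: [0.001, 0.126, 0.992, 0.001]
contact_force: [-0.5, 0.5, -4.3]
grip_width: 0.0184
finger_force: 98.1
```

```bash
python3 -c "
from h import *
for n,(a,b,c,d) in dict(top=(165,270,215,395),side=(120,340,180,400)).items():
    im=robot.read_camera(n)[a:b,c:d,::-1]
    cv2.imwrite(f'pics/{n}1.png',cv2.resize(im,None,fx=2.2,fy=2.2,interpolation=2))
A=cv2.imread('pics/top1.png');B=cv2.imread('pics/side1.png')
o=np.zeros((600,800,3),np.uint8);o[:A.shape[0],:A.shape[1]]=A;k=B[:600,:400];o[:k.shape[0],400:400+k.shape[1]]=k;cv2.imwrite('pics/c1.png',o)
rel(.5957,.2079,.0847,165.6)"
```

```text
t3.20 pos [0.5914 0.2107 0.1674] yaw165.6 zdir [-0.001 -0.    -1.   ] F [ 0.2  0.1 -3.7] w0.0186 f98
 shift [-0.0049 -0.0016  0.0827] turn -0.0
```

View pics/c1.png

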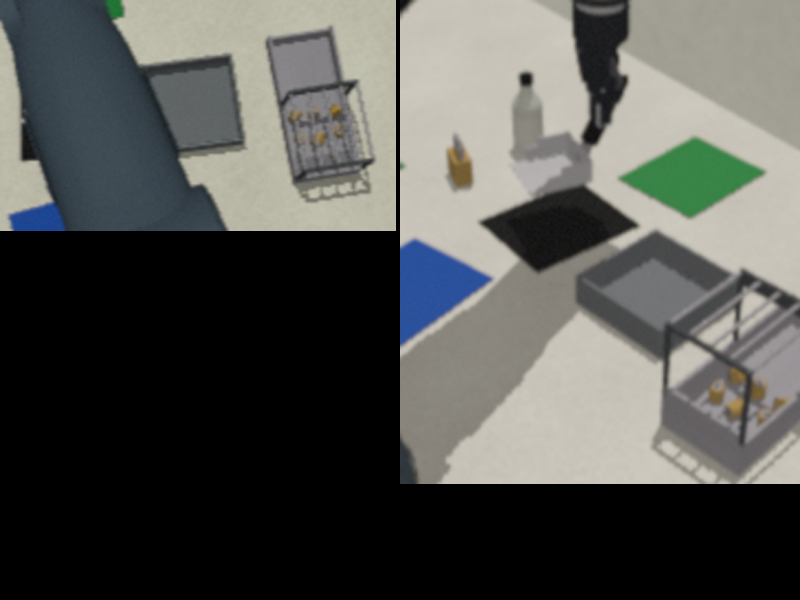

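Gripped with the pan level, and the barrels are unchanged. Next is the transfer to above the bin's open front.

```bash
python3 -c "
from h import *
rel(.6508,-.1823,.26,188.6)"
```

```text
t3.20 pos [0.5914 0.2107 0.1674] yaw165.6 zdir [-0.001 -0.    -1.   ] F [ 0.2  0.1 -3.7] w0.0186 f98
 shift [-0.1554 -0.3658 -0.0926] turn -23.0
```

play_rows:
  targets:
    - [-1, [-0.01, -0.02, -0.03], 0]
    - [-1, [-0.03, -0.07, -0.06], -4]
    - [-1, [-0.055, -0.125, -0.093], -9]
    - [-1, [-0.08, -0.18, -0.093], -14]
    - [-1, [-0.105, -0.235, -0.093], -19]
    - [-1, [-0.125, -0.285, -0.093], -23]
    - [-1, [-0.14, -0.335, -0.093], -23]
    - [-1, [-0.155, -0.366, -0.093], -23]
  squeeze: 120

```text
time_s: 4.2
tool_pos: [0.6499, -0.1848, 0.2596]
orientation: [-0.001, -0.074, 0.997, 0.0]
contact_force: [0.2, 0.3, -3.2]
grip_width: 0.0182
finger_force: 117.8
```

play_rows:
  targets:
    - [-1, [0, 0, 0], 0]
    - [-1, [0, 0, 0], 0]
    - [-1, [0, 0, 0], 0]
    - [-1, [0, 0, 0], 0]
    - [-1, [0, 0, 0.02], 0]
    - [-1, [0, 0, 0.04], 0]
    - [-1, [0, 0, 0.06], 0]
    - [-1, [0, 0, 0.06], 0]

```text
time_s: 5.2
tool_pos: [0.6498, -0.1817, 0.1999]
orientation: [-0.001, -0.075, 0.997, 0.0]
contact_force: [-0.3, 0.2, -2.8]
grip_width: 0.0187
finger_force: 118.1
```

```bash
python3 -c "
from h import *
for n,(a,b,c,d) in dict(top=(165,270,300,400),side=(170,360,260,400)).items():
    im=robot.read_camera(n)[a:b,c:d,::-1]
    cv2.imwrite(f'pics/{n}2.png',cv2.resize(im,(400,int(400*(b-a)/(d-c))),interpolation=2))
A=cv2.imread('pics/top2.png');B=cv2.imread('pics/side2.png')
o=np.zeros((600,800,3),np.uint8);o[:A.shape[0],:400]=A;o[:B.shape[0],400:]=B;cv2.imwrite('pics/c2.png',o)
rel(.6508,-.1823,.092,188.6)"
```

```text
t5.30 pos [ 0.6507 -0.1821  0.2019] yaw-171.4 zdir [ 0.001 -0.    -1.   ] F [-0.6  0.2 -2.7] w0.0183 f118
 shift [-0.     -0.0002  0.1099] turn -0.0
```

View pics/c2.png

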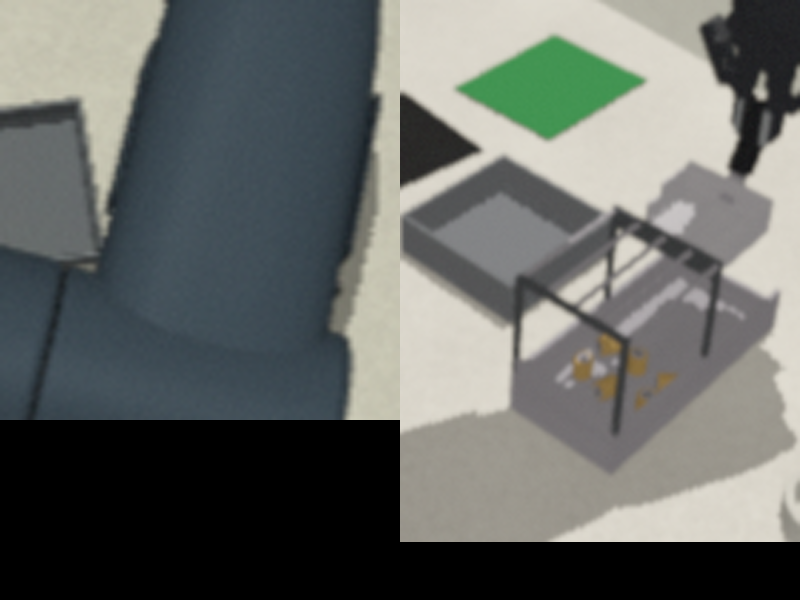

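The side view shows the pan level above the bin front, with its rear corners at crop (772,200) and (690,162), and the barrels untouched. I'll check the held pose against these.

```bash
python3 -c "
from h import *
c,s=np.cos(np.radians(188.6)),np.sin(np.radians(188.6))
k=400/140
pts=[((-45,44,36),'side',((372)/k+259.6,200/k+169.6)),((-45,-44,36),'side',((290)/k+259.6,162/k+169.6))]
f=lambda q:np.concatenate([proj('side',world([q[0],q[1],np.radians(188.6)],X,.2019-.082))[0]-np.array(uv) for X,n,uv in pts])
r=least_squares(f,[.575,-.19]);d=np.array([.6507,-.1821])-r.x
print(r.x,r.fun,'tcp in scoop',c*d[0]+s*d[1],-s*d[0]+c*d[1])
"
```

```text
[ 0.56910087 -0.19780268] [ 0.37866045  0.49837597 -0.39278141 -0.57400821] tcp in scoop -0.0830297620868863 -0.0033241716192281834
```

play_rows:
  targets:
    - [-1, [0, 0, 0.03], 0]
    - [-1, [0, 0, 0.06], 0]
    - [-1, [0, 0, 0.085], 0]
    - [-1, [0, 0, 0.1], 0]
    - [-1, [0, 0, 0.105], 0]
    - [-1, [0, 0, 0.108], 0]
    - [-1, [0, 0, 0.11], 0]
    - [-1, [0, 0, 0.111], 0]

```text
time_s: 6.3
tool_pos: [0.6508, -0.1824, 0.0905]
orientation: [0.0, -0.075, 0.997, -0.0]
contact_force: [0.4, -0.5, -2.8]
grip_width: 0.0184
finger_force: 118.2
```

play_rows:
  targets:
    - [-1, [0, 0, 0.001], 0]
    - [-1, [0, 0, 0.001], 0]
    - [-1, [0, 0, 0.002], 0]
    - [-1, [0, 0, 0.002], 0]
    - [-1, [0, 0, 0.003], 0]
    - [-1, [0, 0, 0.003], 0]
    - [-1, [0.004, 0, 0.003], 0]
    - [-1, [0.008, 0, 0.003], 0]

```text
time_s: 7.3
tool_pos: [0.645, -0.1838, 0.0898]
orientation: [0.003, -0.075, 0.997, -0.001]
contact_force: [5.7, 1.5, 18.7]
grip_width: 0.0184
finger_force: 120.8
```

play_rows:
  targets:
    - [-1, [0.008, 0, -0.001], 0]
    - [-1, [0.016, 0, -0.0015], 0]
    - [-1, [0.024, 0, -0.0015], 0]
    - [-1, [0.032, 0, -0.0015], 0]
    - [-1, [0.04, 0, -0.0015], 0]
    - [-1, [0.048, 0, -0.0015], 0]
    - [-1, [0.056, 0, -0.0015], 0]
    - [-1, [0.064, 0, -0.0015], 0]

```text
time_s: 8.3
tool_pos: [0.5805, -0.1934, 0.0899]
orientation: [0.002, -0.075, 0.997, -0.001]
contact_force: [3.4, -0.1, 7.8]
grip_width: 0.0183
finger_force: 119.5
```

```bash
python3 -c "
from h import *
for n,(a,b,c,d) in dict(top=(165,270,300,400),side=(170,360,260,400)).items():
    im=robot.read_camera(n)[a:b,c:d,::-1]
    cv2.imwrite(f'pics/{n}3.png',cv2.resize(im,(400,int(400*(b-a)/(d-c))),interpolation=2))
A=cv2.imread('pics/top3.png');B=cv2.imread('pics/side3.png')
o=np.zeros((600,800,3),np.uint8);o[:A.shape[0],:400]=A;o[:B.shape[0],400:]=B;cv2.imwrite('pics/c3.png',o)
rel(.5569,-.1965,.09,188.6)"
```

```text
t8.40 pos [ 0.5797 -0.1935  0.0898] yaw-171.4 zdir [ 0.002 -0.001 -1.   ] F [-1.3 -1.7  7.4] w0.0181 f119
 shift [ 0.023   0.0004 -0.0003] turn -0.0
```

View pics/c3.png

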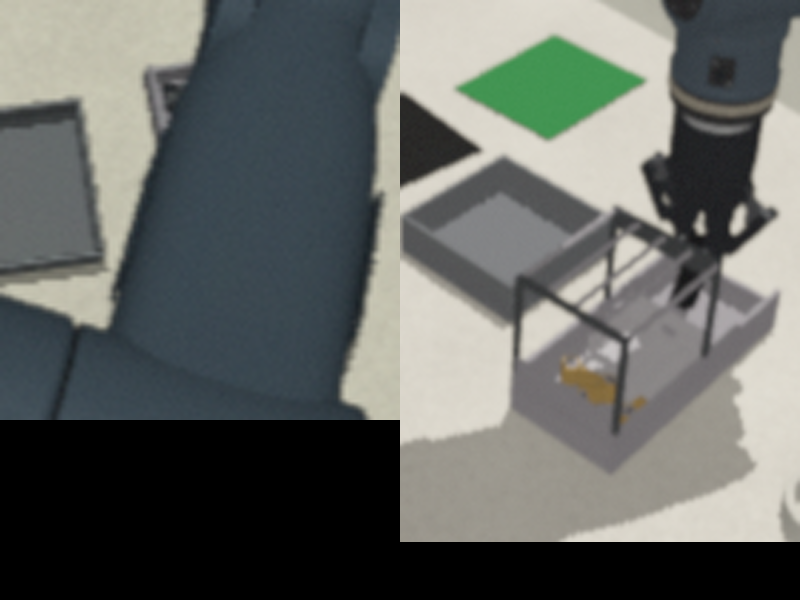

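The barrels are bunched between the nose and the back slope, around (600,385). I'll push on slowly.

play_rows:
  targets:
    - [-1, [0.003, 0, 0], 0]
    - [-1, [0.006, 0, 0], 0]
    - [-1, [0.009, 0, 0], 0]
    - [-1, [0.012, 0, 0], 0]
    - [-1, [0.014, 0, 0], 0]
    - [-1, [0.016, 0, 0], 0]
    - [-1, [0.018, 0, 0], 0]
    - [-1, [0.018, 0, 0], 0]

```text
time_s: 9.4
tool_pos: [0.5627, -0.1961, 0.0898]
orientation: [0.001, -0.075, 0.997, -0.001]
contact_force: [2.1, -0.4, 8.3]
grip_width: 0.0186
finger_force: 119.4
```

play_rows:
  targets:
    - [-1, [0.001, 0, 0], 0]
    - [-1, [0.002, 0, 0], 0]
    - [-1, [0.003, 0, 0], 0]
    - [-1, [0.004, 0, 0], 0]
    - [-1, [0.005, 0, 0], 0]
    - [-1, [0.005, 0, 0], 0]
    - [-1, [0.005, 0, 0], 0]
    - [-1, [0.005, 0, 0], 0]

```text
time_s: 10.4
tool_pos: [0.5579, -0.1968, 0.0899]
orientation: [0.002, -0.075, 0.997, -0.001]
contact_force: [2.8, 0.8, 7.8]
grip_width: 0.0182
finger_force: 119.4
```

```bash
python3 -c "
from h import *
im=robot.read_camera('side')[250:350,285:400,::-1]
cv2.imwrite('pics/c4.png',cv2.resize(im,None,fx=5,fy=5,interpolation=2))
rel(.5569,-.1965,.09,188.6)"
```

```text
t10.45 pos [ 0.5579 -0.1968  0.0898] yaw-171.4 zdir [ 0.003 -0.001 -1.   ] F [2.9 0.6 8.8] w0.0186 f119
 shift [ 0.001   0.0004 -0.0002] turn -0.0
```

View pics/c4.png

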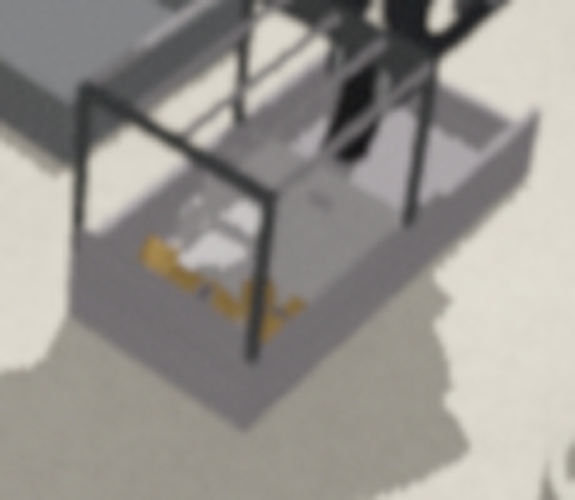

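The barrels sit at the lip against the slope, (150,255) to (300,310). I'll push a few millimetres more.

play_rows:
  targets:
    - [-1, [0.001, 0, 0], 0]
    - [-1, [0.002, 0, 0], 0]
    - [-1, [0.003, 0, 0], 0]
    - [-1, [0.004, 0, 0], 0]
    - [-1, [0.005, 0, 0], 0]
    - [-1, [0.005, 0, 0], 0]
    - [-1, [0.005, 0, 0], 0]
    - [-1, [0.005, 0, 0], 0]

```text
time_s: 11.45
tool_pos: [0.553, -0.1975, 0.0898]
orientation: [0.002, -0.075, 0.997, -0.001]
contact_force: [3.3, 0.3, 8.2]
grip_width: 0.0181
finger_force: 119.4
```

play_rows:
  targets:
    - [-1, [0.001, 0, 0], 0]
    - [-1, [0.002, 0, 0], 0]
    - [-1, [0.003, 0, 0], 0]
    - [-1, [0.004, 0, 0], 0]
    - [-1, [0.005, 0, 0], 0]
    - [-1, [0.005, 0, 0], 0]
    - [-1, [0.005, 0, 0], 0]
    - [-1, [0.005, 0, 0], 0]

```text
time_s: 12.45
tool_pos: [0.5498, -0.1984, 0.0905]
orientation: [0.003, -0.075, 0.997, -0.001]
contact_force: [12.7, 1.6, 7.2]
grip_width: 0.0184
finger_force: 119.4
```

The lip has met the slope. I'll ride up it a little to push the barrels onto the pan.

play_rows:
  targets:
    - [-1, [0.001, 0, -0.002], 0]
    - [-1, [0.002, 0, -0.004], 0]
    - [-1, [0.003, 0, -0.006], 0]
    - [-1, [0.004, 0, -0.008], 0]
    - [-1, [0.006, 0, -0.01], 0]
    - [-1, [0.008, 0, -0.013], 0]
    - [-1, [0.01, 0, -0.016], 0]
    - [-1, [0.01, 0, -0.016], 0]

```text
time_s: 13.45
tool_pos: [0.539, -0.1997, 0.106]
orientation: [0.002, -0.075, 0.997, -0.0]
contact_force: [10.2, 1.1, 2.3]
grip_width: 0.0182
finger_force: 118.5
```

```bash
python3 -c "
from h import *
im=robot.read_camera('side')[250:350,285:400,::-1]
cv2.imwrite('pics/c5.png',cv2.resize(im,None,fx=5,fy=5,interpolation=2))
rel(.5569,-.1965,.09,188.6)"
```

```text
t13.50 pos [ 0.5391 -0.1997  0.1059] yaw-171.4 zdir [ 0.005 -0.    -1.   ] F [9.3 1.4 3.5] w0.0183 f119
 shift [-0.018   0.0005  0.016 ] turn -0.0
```

View pics/c5.png

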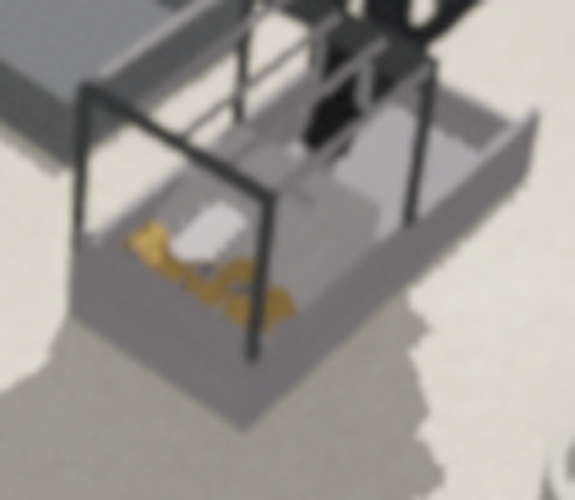

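The barrels lie on the nose, held against the slope. I'll ride back down to the floor, then loosen the grip and press the heel down so the pan pivots nose-up and the barrels run back to the rear wall.

play_rows:
  targets:
    - [-1, [-0.002, 0, 0.004], 0]
    - [-1, [-0.004, 0, 0.008], 0]
    - [-1, [-0.007, 0, 0.012], 0]
    - [-1, [-0.009, 0, 0.015], 0]
    - [-1, [-0.009, 0, 0.015], 0]
    - [-1, [-0.009, 0, 0.015], 0]
    - [-1, [-0.009, 0, 0.015], 0]
    - [-1, [-0.009, 0, 0.015], 0]
  squeeze: 28

```text
time_s: 14.5
tool_pos: [0.5489, -0.1984, 0.0915]
orientation: [0.003, -0.075, 0.997, -0.001]
contact_force: [13.7, 2.1, 6.8]
grip_width: 0.018
finger_force: 119.5
```

play_rows:
  targets:
    - [-1, [0.001, 0, 0.001], 0]
    - [-1, [0.002, 0, 0.002], 0]
    - [-1, [0.003, 0, 0.003], 0]
    - [-1, [0.004, 0, 0.004], 0]
    - [-1, [0.005, 0, 0.005], 0]
    - [-1, [0.006, 0, 0.006], 0]
    - [-1, [0.007, 0, 0.007], 0]
    - [-1, [0.007, 0, 0.007], 0]

```text
time_s: 15.5
tool_pos: [0.5495, -0.2, 0.0896]
orientation: [0.011, -0.076, 0.997, -0.002]
contact_force: [41.6, 10.3, 39.6]
grip_width: 0.0187
finger_force: 122.9
```

```bash
python3 -c "
from h import *
rel(.5569,-.1965,.09,188.6)"
```

```text
t15.50 pos [ 0.5495 -0.2     0.0896] yaw-171.3 zdir [ 0.023 -0.002 -1.   ] F [41.6 10.3 39.6] w0.0187 f123
 shift [-0.0079  0.0023 -0.0002] turn 0.1
```

play_rows:
  targets:
    - [-1, [-0.004, 0, -0.004], 0]
    - [-1, [-0.007, 0, -0.006], 0]
    - [-1, [-0.007, 0, -0.006], 0]
    - [-0.5, [-0.007, 0, -0.006], 0]
    - [-0.5, [-0.007, 0, -0.006], 0]
    - [-0.5, [-0.007, 0, -0.006], 0]
    - [-1, [-0.007, 0, -0.006], 0]
    - [-1, [-0.007, 0, -0.006], 0]
  squeeze: 28

```text
time_s: 16.5
tool_pos: [0.5456, -0.1982, 0.0885]
orientation: [-0.0, -0.075, 0.997, -0.0]
contact_force: [-0.1, -1.2, 2.4]
grip_width: 0.0192
finger_force: 27.8
```

```bash
python3 -c "
from h import *
rel(.5569,-.1965,.09,188.6)"
```

```text
t16.50 pos [ 0.5456 -0.1982  0.0885] yaw-171.4 zdir [-0. -0. -1.] F [-0.1 -1.2  2.4] w0.0192 f28
 shift [-0.0114  0.     -0.0015] turn -0.0
```

play_rows:
  targets:
    - [-1, [0, 0, 0.001], 0]
    - [-1, [0.001, 0, 0.002], 0]
    - [-1, [0.002, 0, 0.003], 0]
    - [-1, [0.002, 0, 0.004], 0]
    - [-1, [0.003, 0, 0.005], 0]
    - [-1, [0.004, 0, 0.006], 0]
    - [-1, [0.004, 0, 0.007], 0]
    - [-1, [0.004, 0, 0.007], 0]

```text
time_s: 17.5
tool_pos: [0.5459, -0.1989, 0.0853]
orientation: [0.005, -0.075, 0.997, -0.001]
contact_force: [8.7, 6.0, 35.0]
grip_width: 0.0195
finger_force: 32.1
```

```bash
python3 -c "
from h import *
rel(.5569,-.1965,.09,188.6)"
```

```text
t17.50 pos [ 0.5459 -0.1989  0.0853] yaw-171.4 zdir [ 0.01  -0.001 -1.   ] F [ 8.7  6.  35. ] w0.0195 f32
 shift [-0.0112  0.0007 -0.0046] turn 0.0
```

play_rows:
  targets:
    - [-1, [0, 0, 0.001], 0]
    - [-1, [0.001, 0, 0.002], 0]
    - [-1, [0.002, 0, 0.003], 0]
    - [-1, [0.002, 0, 0.004], 0]
    - [-1, [0.003, 0, 0.005], 0]
    - [-1, [0.004, 0, 0.006], 0]
    - [-1, [0.004, 0, 0.006], 0]
    - [-1, [0.004, 0, 0.006], 0]

```text
time_s: 18.5
tool_pos: [0.5424, -0.1996, 0.0796]
orientation: [0.005, -0.075, 0.997, -0.001]
contact_force: [9.5, 5.9, 37.2]
grip_width: 0.0196
finger_force: 32.9
```

```bash
python3 -c "
from h import *
rel(.5569,-.1965,.09,188.6)
im=robot.read_camera('side');cv2.imwrite('pics/s6.png',im[:,:,::-1])
h=cv2.cvtColor(im,cv2.COLOR_RGB2HSV);m=((h[...,0]>10)&(h[...,0]<28)&(h[...,1]>110)).astype(np.uint8);m[:,:285]=0;m[:270]=0
for n in('c5','s6'):pass
print(m.sum());n,l,s,c=cv2.connectedComponentsWithStats(m);print(s[1:],c[1:])
g=cv2.cvtColor(im,cv2.COLOR_RGB2GRAY)[285:322,312:372];print('\n'.join(' '.join('%3d'%v for v in r[::2]) for r in g[::2]))
"
```

```text
t18.50 pos [ 0.5424 -0.1996  0.0796] yaw-171.4 zdir [ 0.01  -0.001 -1.   ] F [ 9.5  5.9 37.2] w0.0196 f33
 shift [-0.0149  0.0009 -0.0103] turn 0.0
103
[[314 297  10  10  44]
 [325 304  10  10  40]
 [338 310   6   5  19]] [[318.09090909 301.29545455]
 [330.875      308.425     ]
 [340.26315789 311.84210526]]
214 212 201 170 135 116 121 131  96  68  61  87 119 134 134 122 118 125 129 118 109 147 166 168 168 168 168 129  81 158
211 191 164 126 112 112 129 132 131 118  85  61  68 100 116 119 132 135 135 132 128 158 167 168 168 168 167 114  94 165
186 148 120 112 113 119 135 133 133 133 128 107  71  59  94 132 131 129 134 137 136 141 156 165 168 167 164  99 105 166
143 115 112 113 136 140 134 133 132 133 134 134 115  61 107 134 130 119 121 133 135 136 137 144 158 167 161  84  89 141
112 112 111 121 142 137 133 133 132 133 136 139 114  59 112 133 134 130 123 132 135 135 135 136 139 154 158  73  97 111
112 114 115 123 134 136 137 138 142 136 142 163 104  61 121 135 134 134 134 134 136 134 134 135 135 143 138  97 107 110
114 117 116 137 141 134 161 186 190 175 147 132  95  64 124 134 134 13
[... 789 characters left out ...]
 113 112 112 110 110 107  95  59  95 103 106 111 119 115 112 113 112 111 113 122 142 150 151 151 171
112 112 111 112 113 113 113 112 113 112 109  88  61  96 103 108 112 113 112 111 112 112 113 122 142 148 151 149 151 152
114 114 112 112 112 114 113 114 113 112 113  83  63 109 107 112 113 112 112 112 114 113 124 143 147 149 150 148 154 185
113 114 114 112 111 112 112 114 113 115 113  79  72 120 113 112 110 113 112 113 112 124 144 148 148 150 150 150 181 213
114 113 114 113 113 112 112 113 114 114 113  78  72 111 112 111 112 113 112 115 129 144 146 145 148 151 151 151 200 215
121 115 113 113 113 113 114 112 112 112 112  81  85 111 111 112 113 112 116 134 147 148 148 149 148 150 150 152 170 210
```

play_rows:
  targets:
    - [-1, [0, 0, -0.004], 0]
    - [-1, [0, 0, -0.006], 0]
    - [-1, [0, 0, -0.008], 0]
    - [-1, [0, 0, -0.01], 0]
    - [-1, [0, 0, -0.014], 0]
    - [-1, [0, 0, -0.018], 0]
    - [-1, [0, 0, -0.022], 0]
    - [-1, [0, 0, -0.026], 0]
  squeeze: 120

```text
time_s: 19.55
tool_pos: [0.5397, -0.199, 0.1018]
orientation: [0.002, -0.075, 0.997, 0.0]
contact_force: [15.9, 3.0, -8.0]
grip_width: 0.0181
finger_force: 117.8
```

```bash
python3 -c "
from h import *
rel(.5569,-.1965,.09,188.6)
im=robot.read_camera('side');cv2.imwrite('pics/s7.png',im[:,:,::-1])
h=cv2.cvtColor(im,cv2.COLOR_RGB2HSV);m=((h[...,0]>10)&(h[...,0]<28)&(h[...,1]>110)).astype(np.uint8);m[:,:285]=0;m[:250]=0
n,l,s,c=cv2.connectedComponentsWithStats(m);print(s[1:],c[1:])
F=[robot.state()['contact_force'][2]]
for i in range(3): robot.read_camera('side');F.append(robot.state()['contact_force'][2])
print(F)
"
```

```text
t19.55 pos [ 0.5397 -0.199   0.1018] yaw-171.4 zdir [ 0.003  0.001 -1.   ] F [15.9  3.  -8. ] w0.0181 f118
 shift [-0.0173 -0.0001  0.0118] turn -0.0
[[313 291  11  12  63]
 [325 298  11   9  51]
 [339 304   6   6  27]
 [332 307   3   6  15]] [[317.80952381 296.46031746]
 [329.76470588 302.23529412]
 [341.11111111 306.40740741]
 [332.93333333 309.33333333]]
[np.float64(-1.6729735027906063), np.float64(-3.1373836215905517), np.float64(-2.0465602560901686), np.float64(-1.632946224520707)]
```

play_rows:
  targets:
    - [-1, [-0.001, 0, -0.002], 0]
    - [-1, [-0.003, 0, -0.004], 0]
    - [-1, [-0.005, 0, -0.006], 0]
    - [-1, [-0.008, 0, -0.008], 0]
    - [-1, [-0.011, 0, -0.008], 0]
    - [-1, [-0.014, 0, -0.008], 0]
    - [-1, [-0.017, 0, -0.008], 0]
    - [-1, [-0.02, 0, -0.008], 0]

```text
time_s: 20.75
tool_pos: [0.5578, -0.1963, 0.1094]
orientation: [-0.0, -0.075, 0.997, 0.0]
contact_force: [0.4, -0.2, -5.5]
grip_width: 0.0179
finger_force: 117.7
```

```bash
python3 -c "
from h import *
rel(.5569,-.1965,.09,188.6)
F=[robot.state()['contact_force']]
for i in range(6): im=robot.read_camera('side');F.append(robot.state()['contact_force'])
print(np.mean(F,0))
h=cv2.cvtColor(im,cv2.COLOR_RGB2HSV);m=((h[...,0]>10)&(h[...,0]<28)&(h[...,1]>110)).astype(np.uint8);m[:,:285]=0;m[:250]=0
n,l,s,c=cv2.connectedComponentsWithStats(m);print(s[1:],c[1:])
cv2.imwrite('pics/s8.png',im[:,:,::-1])
cv2.imwrite('pics/c8.png',cv2.resize(im[240:345,285:400,::-1],None,fx=5,fy=5,interpolation=2))
"
```

```text
t20.75 pos [ 0.5578 -0.1963  0.1094] yaw-171.4 zdir [-0.  0. -1.] F [ 0.4 -0.2 -5.5] w0.0179 f118
 shift [ 0.0009 -0.0001  0.0194] turn -0.0
[ 0.05615089  0.04729072 -5.54615878]
[[318 285  11  12  61]
 [340 293   3   4   8]
 [329 295   7   6  27]
 [339 298  11   8  44]] [[322.85245902 290.63934426]
 [340.75       294.5       ]
 [332.03703704 297.59259259]
 [343.65909091 301.13636364]]
```

View pics/c8.png

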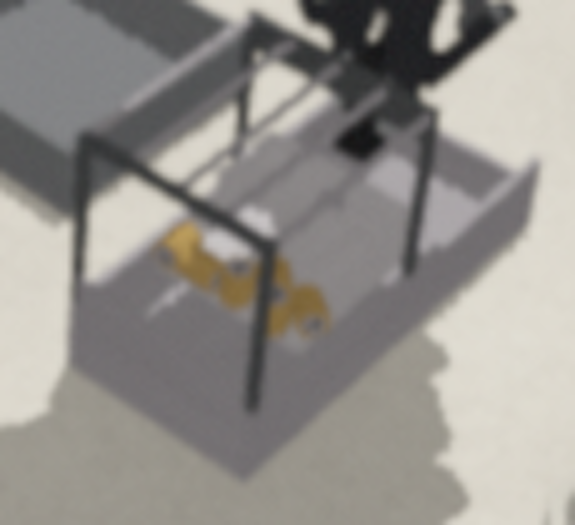

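All the barrels lie on the front of the pan, clear of the bin floor, and the wrist weight (-5.5 N) fits a full load. I'll retreat gently.

play_rows:
  targets:
    - [-1, [-0.002, 0, 0], 0]
    - [-1, [-0.006, 0, 0], 0]
    - [-1, [-0.011, 0, 0], 0]
    - [-1, [-0.017, 0, -0.002], 0]
    - [-1, [-0.024, 0, -0.004], 0]
    - [-1, [-0.031, 0, -0.006], 0]
    - [-1, [-0.038, 0, -0.008], 0]
    - [-1, [-0.045, 0, -0.01], 0]

```text
time_s: 22.05
tool_pos: [0.6026, -0.1896, 0.1196]
orientation: [-0.0, -0.075, 0.997, 0.0]
contact_force: [-0.4, -1.2, -5.1]
grip_width: 0.0183
finger_force: 117.7
```

play_rows:
  targets:
    - [-1, [-0.007, 0, 0], 0]
    - [-1, [-0.014, 0, 0], 0]
    - [-1, [-0.021, 0, 0], 0]
    - [-1, [-0.028, 0, 0], 0]
    - [-1, [-0.035, 0, -0.002], 0]
    - [-1, [-0.042, 0, -0.005], 0]
    - [-1, [-0.05, 0, -0.01], 0]
    - [-1, [-0.058, 0, -0.016], 0]

```text
time_s: 23.05
tool_pos: [0.66, -0.1809, 0.136]
orientation: [0.0, -0.075, 0.997, -0.0]
contact_force: [0.8, 0.1, -5.7]
grip_width: 0.0178
finger_force: 117.7
```

```bash
python3 -c "
from h import *
F=[robot.state()['contact_force']]
for i in range(4): im=robot.read_camera('side');F.append(robot.state()['contact_force'])
print(np.mean(F,0))
h=cv2.cvtColor(im,cv2.COLOR_RGB2HSV);m=((h[...,0]>10)&(h[...,0]<28)&(h[...,1]>110)).astype(np.uint8);m[:,:285]=0;m[:230]=0
n,l,s,c=cv2.connectedComponentsWithStats(m);print(s[1:],c[1:])
cv2.imwrite('pics/s9.png',im[:,:,::-1])
rel(.5569,-.1965,.09,188.6)
x0,y0,z0=robot.state()['tool_pos']
# predicted lip corners for pitch hypotheses (nose-up)
a=np.radians(188.6);u=np.array([np.cos(a),np.sin(a),0]);v=np.array([-np.sin(a),np.cos(a),0])
for p in(0,8,16):
  t=np.radians(p)
  f=lambda X,Y,Z:np.array([x0,y0,z0])+u*((X+80)*np.cos(t)-(Z-84)*np.sin(t))/1000+v*Y/1000+np.array([0,0,((X+80)*np.sin(t)+(Z-84)*np.cos(t))/1000])
  print(p,np.round(proj('side',[f(45,-44,0),f(45,44,0),f(-45,44,36),f(-45,-44,36),f(0,44,34)])).tolist())
"
```

```text
[ 1.00345987e-01 -4.13585579e-03 -5.46724080e+00]
[[346 258   6   8  31]
 [355 266   6   6  24]
 [362 266   2   1   2]
 [372 270   2   3   6]
 [362 272   6   5  28]] [[348.25806452 261.80645161]
 [357.04166667 268.45833333]
 [362.5        266.        ]
 [372.5        271.        ]
 [364.67857143 274.        ]]
t23.25 pos [ 0.6595 -0.181   0.1355] yaw-171.4 zdir [ 0. -0. -1.] F [-0.1 -0.1 -6.4] w0.0179 f118
 shift [ 0.1038 -0.      0.0455] turn -0.0
0 [[338.0, 270.0], [366.0, 286.0], [388.0, 259.0], [359.0, 244.0], [378.0, 268.0]]
8 [[336.0, 267.0], [365.0, 283.0], [387.0, 258.0], [358.0, 244.0], [377.0, 265.0]]
16 [[335.0, 263.0], [364.0, 279.0], [386.0, 257.0], [357.0, 243.0], [377.0, 262.0]]
```

```bash
python3 -c "
from h import *
rel(.576,.003,.16,185.7)"
```

```text
t23.25 pos [ 0.6595 -0.181   0.1355] yaw-171.4 zdir [ 0. -0. -1.] F [-0.1 -0.1 -6.4] w0.0179 f118
 shift [ 0.0552  0.1944 -0.0245] turn 2.9
```

play_rows:
  targets:
    - [-1, [0.001, 0.002, -0.002], 0]
    - [-1, [0.002, 0.006, -0.005], 0]
    - [-1, [0.003, 0.012, -0.009], 0]
    - [-1, [0.004, 0.02, -0.013], 0]
    - [-1, [0.006, 0.03, -0.017], 0]
    - [-1, [0.008, 0.042, -0.021], 0]
    - [-1, [0.01, 0.056, -0.025], 0]
    - [-1, [0.013, 0.071, -0.025], 1]

```text
time_s: 24.25
tool_pos: [0.6359, -0.1117, 0.1611]
orientation: [0.0, -0.066, 0.998, -0.0]
contact_force: [0.6, -0.3, -5.6]
grip_width: 0.0182
finger_force: 117.6
```

play_rows:
  targets:
    - [-1, [0.004, 0.016, 0], 0]
    - [-1, [0.009, 0.032, 0], 0]
    - [-1, [0.014, 0.048, 0], 0.5]
    - [-1, [0.019, 0.064, 0], 1]
    - [-1, [0.025, 0.079, 0], 1.5]
    - [-1, [0.03, 0.092, 0], 2]
    - [-1, [0.035, 0.103, 0], 2]
    - [-1, [0.039, 0.112, 0], 2]

```text
time_s: 25.25
tool_pos: [0.5822, -0.0063, 0.1606]
orientation: [0.0, -0.049, 0.999, -0.0]
contact_force: [-0.1, -0.1, -4.6]
grip_width: 0.0184
finger_force: 117.7
```

```bash
python3 -c "
from h import *
F=[robot.state()['contact_force']]
for i in range(3): im=robot.read_camera('side');F.append(robot.state()['contact_force'])
print(np.mean(F,0))
h=cv2.cvtColor(im,cv2.COLOR_RGB2HSV);m=((h[...,0]>10)&(h[...,0]<28)&(h[...,1]>110)).astype(np.uint8);m[:,:285]=0;m[:200]=0
n,l,s,c=cv2.connectedComponentsWithStats(m);print(s[1:,:].tolist())
cv2.imwrite('pics/s10.png',im[:,:,::-1])
rel(.576,.003,.10,185.7)
"
```

```text
[ 0.3062707   0.23606287 -4.99699423]
[[285, 232, 19, 14, 101]]
t25.40 pos [ 0.5825 -0.0066  0.1606] yaw-174.4 zdir [ 0. -0. -1.] F [ 0.7 -0.9 -5.5] w0.0176 f118
 shift [0.0056 0.0102 0.0606] turn -0.1
```

play_rows:
  targets:
    - [-1, [0.001, 0.003, 0.005], 0]
    - [-1, [0.003, 0.006, 0.012], 0]
    - [-1, [0.004, 0.009, 0.02], 0]
    - [-1, [0.005, 0.01, 0.03], 0]
    - [-1, [0.005, 0.01, 0.04], 0]
    - [-1, [0.005, 0.01, 0.05], 0]
    - [-1, [0.005, 0.01, 0.06], 0]
    - [-1, [0.005, 0.01, 0.065], 0]

```text
time_s: 26.4
tool_pos: [0.5764, 0.0026, 0.0947]
orientation: [-0.0, -0.049, 0.999, 0.0]
contact_force: [0.3, -0.7, -5.0]
grip_width: 0.018
finger_force: 117.8
```

play_rows:
  targets:
    - [-1, [0, 0, 0.003], 0]
    - [-1, [0, 0, 0.006], 0]
    - [-1, [0, 0, 0.008], 0]
    - [-1, [0, 0, 0.01], 0]
    - [-1, [0, 0, 0.011], 0]
    - [-1, [0, 0, 0.012], 0]
    - [-1, [0, 0, 0.013], 0]
    - [-1, [0, 0, 0.013], 0]

```text
time_s: 27.4
tool_pos: [0.5766, 0.0026, 0.0825]
orientation: [-0.0, -0.049, 0.999, -0.0]
contact_force: [-0.4, 0.8, -5.5]
grip_width: 0.0181
finger_force: 117.7
```

```bash
python3 -c "
from h import *
im=robot.read_camera('side');cv2.imwrite('pics/s11.png',im[:,:,::-1])
h=cv2.cvtColor(im,cv2.COLOR_RGB2HSV);m=((h[...,0]>10)&(h[...,0]<28)&(h[...,1]>110)).astype(np.uint8);m[:,:230]=0;m[:200]=0
n,l,s,c=cv2.connectedComponentsWithStats(m);print(s[1:,:].tolist())
rel(.576,.003,.10,185.7)
x0,y0,z0=robot.state()['tool_pos']
a=np.radians(185.7);u=np.array([np.cos(a),np.sin(a),0]);v=np.array([-np.sin(a),np.cos(a),0])
for p in(0,8,16):
  t=np.radians(p)
  f=lambda X,Y,Z:np.array([x0,y0,z0])+u*((X+78)*np.cos(t)-(Z-82)*np.sin(t))/1000+v*Y/1000+np.array([0,0,((X+78)*np.sin(t)+(Z-82)*np.cos(t))/1000])
  print(p,np.round(proj('side',[f(45,-44,0),f(45,44,0),f(-45,44,36),f(-45,-44,36),f(0,44,34)])).tolist())
"
```

```text
[[273, 249, 10, 9, 39], [290, 256, 9, 9, 36], [285, 259, 3, 2, 4]]
t27.45 pos [0.5767 0.0026 0.0825] yaw-174.4 zdir [ 0.  0. -1.] F [ 0.7 -0.6 -5. ] w0.0179 f118
 shift [ 0.0006  0.0004 -0.0175] turn -0.1
0 [[269.0, 260.0], [291.0, 276.0], [314.0, 251.0], [292.0, 237.0], [303.0, 259.0]]
8 [[266.0, 257.0], [289.0, 272.0], [313.0, 250.0], [290.0, 236.0], [302.0, 256.0]]
16 [[264.0, 253.0], [287.0, 268.0], [312.0, 250.0], [289.0, 236.0], [301.0, 254.0]]
```

play_rows:
  targets:
    - [-1, [0, 0, 0.002], 0]
    - [-1, [0, 0, 0.003], 0]
    - [-1, [0, 0, 0.004], 0]
    - [-0.56, [0, 0, 0.004], 0]
    - [-0.53, [0, 0, 0.004], 0]
    - [-0.5, [0, 0, 0.004], 0]
    - [-0.5, [0, 0, 0.004], 0]
    - [-0.5, [0, 0, 0.004], 0]
  squeeze: 25

```text
time_s: 28.45
tool_pos: [0.5767, 0.0026, 0.0785]
orientation: [-0.0, -0.049, 0.999, -0.0]
contact_force: [-0.5, -0.5, -0.2]
grip_width: 0.0214
finger_force: 0.0
```

```bash
python3 -c "
from h import *
im=robot.read_camera('side');cv2.imwrite('pics/s12.png',im[:,:,::-1])
h=cv2.cvtColor(im,cv2.COLOR_RGB2HSV);m=((h[...,0]>10)&(h[...,0]<28)&(h[...,1]>110)).astype(np.uint8);m[:,:230]=0;m[:200]=0
n,l,s,c=cv2.connectedComponentsWithStats(m);print(s[1:,:].tolist())
rel(.576,.003,.10,185.7)
g=cv2.cvtColor(im,cv2.COLOR_RGB2GRAY)[240:284:2,256:320:2];print('\n'.join(' '.join('%3d'%v for v in r) for r in g))
"
```

```text
[[274, 251, 9, 7, 25], [290, 257, 9, 9, 34]]
t28.50 pos [0.5766 0.0026 0.0785] yaw-174.4 zdir [-0.  0. -1.] F [-0.6 -0.9 -0.3] w0.0215 f0
 shift [ 0.0006  0.0004 -0.0215] turn -0.1
203 205 206 206 203 192 165 119  84  81  79  80  78  79 110 138 133 129 128 129 129 129 127 119 106 102  71  59  55  77  80  79
203 205 204 199 166 130  90  80  80  78  79  77  79  83 134 132 128 128 127 128 129 127 128 127 125 121 110  99  80  80  79  80
204 202 185 144  99  80  78  80  79  79  80  79  82 105 125 127 127 127 127 127 128 128 128 127 126 127 124 111  86  79  81  78
205 200 135 105  93  84  79  81  79  80  81  89 123 140 128 127 128 127 128 128 128 127 128 121 116 124 127 125 119  98  82  80
204 200 127  83 100 101  86  79  80  84 104 130 140 130 128 129 139 150 135 133 127 128 125 122 116 118 126 127 129 125 108  83
202 199 125  79  80  91 106  96 100 129 143 135 128 129 138 157 178 186 183 163 128 126 127 127 126 125 126 127 127 129 122  86
204 200 126  80  79  80  83 102 126 144 146 140 135 157 166 186 188 187 186 161 127 127 128 128 128 126 127 129 127 127 126 118
204 199 125  80  80  80
[... 1196 characters left out ...]
  79  81  80  81  82  62  57  74  68  61  72  99 113 133 139
205 207 207 206 206 200 185 150 142 141 142 141 141 139 121  91  80  79  79  78  80  82  60  55  78  79  80  89  70  80 106 132
205 206 205 200 184 156 146 142 141 141 142 141 142 141 140 132 108  83  80  80  80  81  60  59  77  96 120 135 118  81  73  90
206 204 190 163 144 142 142 143 141 142 141 142 142 141 140 140 141 120  91  78  80  79  57  63 105 133 140 139 140 132 110  73
201 182 147 140 142 143 141 142 141 141 141 141 140 141 140 141 142 140 132 108  83  79  61  82 137 140 140 140 141 140 140 125
165 144 142 142 142 143 142 142 141 141 142 141 140 142 142 142 142 141 141 140 119  98  65  90 139 142 142 141 141 141 141 142
```

The scoop rests in the tray with its nose by the near wall. I'll regrip softly and lever the pan nose-down about the lip.

play_rows:
  targets:
    - [-1, [0, 0, 0], 0]
    - [-1, [0, 0, 0], 0]
    - [-1, [0, 0, 0], 0]
    - [-1, [0, 0, 0], 0]
    - [-1, [0.002, 0, 0], 0]
    - [-1, [0.004, 0, 0], 0]
    - [-1, [0.006, 0, 0], 0]
    - [-1, [0.008, 0, 0], 0]
  squeeze: 25

```text
time_s: 29.5
tool_pos: [0.5686, 0.0018, 0.0786]
orientation: [0.0, -0.049, 0.999, -0.0]
contact_force: [1.4, 0.6, 0.1]
grip_width: 0.0196
finger_force: 25.2
```

```bash
python3 -c "
from h import *
rel(.576,.003,.10,185.7)"
```

```text
t29.50 pos [0.5686 0.0018 0.0786] yaw-174.4 zdir [ 0.  0. -1.] F [1.4 0.6 0.1] w0.0196 f25
 shift [-0.0075  0.0004 -0.0214] turn -0.1
```

play_rows:
  targets:
    - [-1, [0.001, 0, 0], 0]
    - [-1, [0.002, 0, 0], 0]
    - [-1, [0.003, 0, 0], 0]
    - [-1, [0.004, 0, 0], 0]
    - [-1, [0.005, 0, 0], 0]
    - [-1, [0.006, 0, 0], 0]
    - [-1, [0.007, 0, 0], 0]
    - [-1, [0.008, 0, 0], 0]

```text
time_s: 30.5
tool_pos: [0.5623, 0.0014, 0.0793]
orientation: [0.002, -0.049, 0.999, 0.0]
contact_force: [9.8, 2.9, 2.9]
grip_width: 0.0196
finger_force: 25.5
```

play_rows:
  targets:
    - [-1, [0.003, 0, -0.004], 0]
    - [-1, [0.006, 0, -0.008], 0]
    - [-1, [0.009, 0, -0.012], 0]
    - [-1, [0.013, 0, -0.016], 0]
    - [-1, [0.017, 0, -0.02], 0]
    - [-1, [0.021, 0, -0.024], 0]
    - [-1, [0.026, 0, -0.028], 0]
    - [-1, [0.03, 0, -0.032], 0]

```text
time_s: 31.5
tool_pos: [0.5305, -0.0018, 0.1106]
orientation: [-0.0, -0.049, 0.999, -0.0]
contact_force: [2.8, 0.5, -2.9]
grip_width: 0.0198
finger_force: 24.5
```

```bash
python3 -c "
from h import *
im=robot.read_camera('side');cv2.imwrite('pics/s13.png',im[:,:,::-1])
h=cv2.cvtColor(im,cv2.COLOR_RGB2HSV);m=((h[...,0]>10)&(h[...,0]<28)&(h[...,1]>110)).astype(np.uint8);m[:,:230]=0;m[:200]=0
n,l,s,c=cv2.connectedComponentsWithStats(m);print(s[1:,:].tolist())
rel(.576,.003,.10,185.7)"
```

```text
[[287, 256, 4, 4, 16], [292, 262, 2, 3, 4]]
t31.55 pos [ 0.5302 -0.0019  0.111 ] yaw-174.4 zdir [-0. -0. -1.] F [ 2.6  0.3 -2.9] w0.0195 f25
 shift [-0.0461  0.0005  0.011 ] turn -0.1
```

play_rows:
  targets:
    - [-1, [0.006, 0, -0.002], 0]
    - [-1, [0.012, 0, -0.006], 0]
    - [-1, [0.018, 0, -0.01], 0]
    - [-1, [0.024, 0, -0.014], 0]
    - [-1, [0.03, 0, -0.018], 0]
    - [-1, [0.037, 0, -0.022], 0]
    - [-1, [0.044, 0, -0.025], 0]
    - [-1, [0.051, 0, -0.028], 0]

```text
time_s: 32.55
tool_pos: [0.4795, -0.0068, 0.1386]
orientation: [-0.0, -0.049, 0.999, 0.0]
contact_force: [2.1, 0.1, -5.5]
grip_width: 0.0194
finger_force: 25.2
```

```bash
python3 -c "
from h import *
im=robot.read_camera('side');cv2.imwrite('pics/s14.png',im[:,:,::-1])
h=cv2.cvtColor(im,cv2.COLOR_RGB2HSV);m=((h[...,0]>10)&(h[...,0]<28)&(h[...,1]>110)).astype(np.uint8);m[:,:230]=0;m[:200]=0
n,l,s,c=cv2.connectedComponentsWithStats(m);print(s[1:,:].tolist())
rel(.576,.003,.10,185.7)"
```

```text
[[271, 250, 4, 3, 7], [285, 251, 5, 6, 26], [291, 263, 3, 2, 4]]
t32.60 pos [ 0.479  -0.0069  0.1389] yaw-174.4 zdir [-0. -0. -1.] F [ 2.4  0.4 -4.1] w0.0199 f25
 shift [-0.0975  0.0004  0.0389] turn -0.1
```

play_rows:
  targets:
    - [-1, [0, 0, 0], 0]
    - [-1, [0, 0, 0], 0]
    - [-1, [-0.005, 0, -0.004], 0]
    - [-1, [-0.011, 0, -0.007], 0]
    - [-1, [-0.018, 0, -0.01], 0]
    - [-1, [-0.026, 0, -0.013], 0]
    - [-1, [-0.034, 0, -0.016], 0]
    - [-1, [-0.042, 0, -0.02], 0]
  squeeze: 120

```text
time_s: 33.6
tool_pos: [0.5224, -0.0026, 0.1587]
orientation: [-0.0, -0.049, 0.999, -0.0]
contact_force: [-0.6, 0.1, -2.6]
grip_width: 0.0179
finger_force: 117.4
```

```bash
python3 -c "
from h import *
F=[]
for i in range(4): im=robot.read_camera('side');F.append(robot.state()['contact_force'])
print(np.mean(F,0))
cv2.imwrite('pics/s15.png',im[:,:,::-1])
h=cv2.cvtColor(im,cv2.COLOR_RGB2HSV);m=((h[...,0]>10)&(h[...,0]<28)&(h[...,1]>110)).astype(np.uint8);m[:,:230]=0;m[:200]=0
n,l,s,c=cv2.connectedComponentsWithStats(m);print(s[1:,:].tolist())
rel(.576,.003,.10,185.7)"
```

```text
[-0.43663739 -0.28422869 -2.83155799]
[[289, 256, 5, 5, 20]]
t33.80 pos [ 0.5219 -0.0027  0.1584] yaw-174.4 zdir [-0. -0. -1.] F [-0.5  0.  -2.9] w0.0183 f117
 shift [-0.0544  0.0004  0.0584] turn -0.1
```

```bash
python3 -c "
from h import *
rel(.506,.22,.22,180)"
```

```text
t33.80 pos [ 0.5219 -0.0027  0.1584] yaw-174.4 zdir [-0. -0. -1.] F [-0.5  0.  -2.9] w0.0183 f117
 shift [-0.0057  0.2232 -0.0616] turn 5.6
```

play_rows:
  targets:
    - [-1, [0, 0, -0.02], 0]
    - [-1, [0, 0, -0.045], 0]
    - [-1, [0, 0.01, -0.062], 0]
    - [-1, [0, 0.05, -0.062], 2]
    - [-1, [-0.002, 0.1, -0.062], 4]
    - [-1, [-0.004, 0.15, -0.062], 5.6]
    - [-1, [-0.006, 0.2, -0.062], 5.6]
    - [-1, [-0.006, 0.223, -0.062], 5.6]

```text
time_s: 34.8
tool_pos: [0.5055, 0.222, 0.2203]
orientation: [-0.0, -0.001, 1.0, 0.0]
contact_force: [-0.3, -0.5, -2.5]
grip_width: 0.0181
finger_force: 117.9
```

play_rows:
  targets:
    - [-1, [0, 0, 0], 0]
    - [-1, [0, 0, 0.02], 0]
    - [-1, [0, 0, 0.04], 0]
    - [-1, [0, 0, 0.055], 0]
    - [-1, [0, 0, 0.065], 0]
    - [-1, [0, 0, 0.07], 0]
    - [-1, [0, 0, 0.072], 0]
    - [-1, [0, 0, 0.074], 0]

```text
time_s: 35.8
tool_pos: [0.5065, 0.2199, 0.1469]
orientation: [0.0, 0.0, 1.0, 0.0]
contact_force: [-0.9, 0.8, -4.0]
grip_width: 0.0184
finger_force: 117.9
```

```bash
python3 -c "
from h import *
im=robot.read_camera('top');cv2.imwrite('pics/t16.png',im[:,:,::-1])
h=cv2.cvtColor(im,cv2.COLOR_RGB2HSV);m=((h[...,0]>10)&(h[...,0]<28)&(h[...,1]>110)).astype(np.uint8);m[:150]=0;m[280:]=0;m[:,:215]=0;m[:,440:]=0
n,l,s,c=cv2.connectedComponentsWithStats(m);print(s[1:,:].tolist())
T=np.array([.5183,-.0027]);a=.0994
for p in c[1:]:
  w=ray('top',p,.015)[:2]-T;print(np.round([np.cos(a)*w[0]+np.sin(a)*w[1],-np.sin(a)*w[0]+np.cos(a)*w[1]],3))
rel(.506,.22,.14,180)"
```

```text
[[303, 218, 6, 5, 22], [292, 224, 21, 8, 66]]
[-0.028 -0.005]
[-0.055  0.008]
t35.85 pos [0.5064 0.2199 0.1466] yaw180.0 zdir [ 0.  0. -1.] F [ 0.6 -1.  -3.2] w0.0181 f118
 shift [0.0004 0.0001 0.0066] turn -0.0
```

Brass shows only in the tray and none in the bin. Next I'll touch the mat with the lip, soften the grip and level the scoop.

play_rows:
  targets:
    - [-1, [0, 0, 0.001], 0]
    - [-1, [0, 0, 0.002], 0]
    - [-1, [0, 0, 0.003], 0]
    - [-1, [0, 0, 0.004], 0]
    - [-1, [0, 0, 0.005], 0]
    - [-1, [0, 0, 0.006], 0]
    - [-0.9, [0, 0, 0.006], 0]
    - [-0.85, [0, 0, 0.006], 0]
  squeeze: 30

```text
time_s: 36.85
tool_pos: [0.5063, 0.2198, 0.1405]
orientation: [-0.0, 0.0, 1.0, 0.0]
contact_force: [1.1, 0.4, -3.2]
grip_width: 0.0182
finger_force: 117.9
```

play_rows:
  targets:
    - [-1, [0, 0, 0.001], 0]
    - [-1, [0, 0, 0.002], 0]
    - [-1, [0, 0, 0.003], 0]
    - [-1, [0, 0, 0.004], 0]
    - [-1, [0, 0, 0.005], 0]
    - [-1, [0, 0, 0.006], 0]
    - [-1, [0, 0, 0.007], 0]
    - [-1, [0, 0, 0.008], 0]

```text
time_s: 37.85
tool_pos: [0.5078, 0.2202, 0.1344]
orientation: [0.002, 0.0, 1.0, 0.001]
contact_force: [0.5, -3.1, 24.4]
grip_width: 0.0178
finger_force: 120.4
```

play_rows:
  targets:
    - [-1, [0, 0, -0.002], 0]
    - [-1, [0, 0, -0.002], 0]
    - [-0.55, [0, 0, -0.002], 0]
    - [-1, [0, 0, -0.002], 0]
    - [-1, [0, 0, -0.002], 0]
    - [-1, [0, 0, -0.002], 0]
    - [-1, [0, 0, -0.002], 0]
    - [-1, [0, 0, -0.002], 0]
  squeeze: 22

```text
time_s: 38.85
tool_pos: [0.5066, 0.2199, 0.1347]
orientation: [0.0, 0.0, 1.0, 0.0]
contact_force: [1.0, -0.0, 5.3]
grip_width: 0.0192
finger_force: 41.6
```

```bash
python3 -c "
from h import *
rel(.506,.22,.14,180)
im=robot.read_camera('side');cv2.imwrite('pics/s17.png',im[:,:,::-1])"
```

```text
t38.85 pos [0.5066 0.2199 0.1347] yaw180.0 zdir [ 0.001  0.    -1.   ] F [ 1.  -0.   5.3] w0.0192 f42
 shift [ 0.0005  0.0001 -0.0053] turn -0.0
```

play_rows:
  targets:
    - [-1, [-0.005, 0, 0.002], 0]
    - [-1, [-0.01, 0, 0.004], 0]
    - [-1, [-0.016, 0, 0.006], 0]
    - [-1, [-0.021, 0, 0.009], 0]
    - [-1, [-0.026, 0, 0.012], 0]
    - [-1, [-0.032, 0, 0.015], 0]
    - [-1, [-0.037, 0, 0.018], 0]
    - [-1, [-0.042, 0, 0.021], 0]

```text
time_s: 39.9
tool_pos: [0.5499, 0.2201, 0.1147]
orientation: [0.002, 0.0, 1.0, 0.0]
contact_force: [5.2, 0.8, 12.8]
grip_width: 0.0192
finger_force: 33.3
```

```bash
python3 -c "
from h import *
rel(.506,.22,.14,180)"
```

```text
t39.90 pos [0.5499 0.2201 0.1147] yaw180.0 zdir [ 0.003  0.001 -1.   ] F [ 5.2  0.8 12.8] w0.0192 f33
 shift [ 0.0438 -0.0001 -0.0254] turn -0.0
```

Pivoting nicely, so I'll continue to flat.

play_rows:
  targets:
    - [-1, [-0.005, 0, 0.004], 0]
    - [-1, [-0.01, 0, 0.008], 0]
    - [-1, [-0.015, 0, 0.012], 0]
    - [-1, [-0.02, 0, 0.016], 0]
    - [-1, [-0.025, 0, 0.021], 0]
    - [-1, [-0.03, 0, 0.026], 0]
    - [-1, [-0.034, 0, 0.03], 0]
    - [-1, [-0.036, 0, 0.033], 0]

```text
time_s: 40.9
tool_pos: [0.5841, 0.2196, 0.0799]
orientation: [-0.0, 0.0, 1.0, -0.0]
contact_force: [-1.6, 0.4, -0.1]
grip_width: 0.0194
finger_force: 22.3
```

```bash
python3 -c "
from h import *
rel(.506,.22,.14,180)
im=robot.read_camera('side');cv2.imwrite('pics/s18.png',im[:,:,::-1])
g=cv2.cvtColor(im,cv2.COLOR_RGB2GRAY)[196:244:2,216:296:2];print('\n'.join(' '.join('%3d'%v for v in r) for r in g))
x0,y0,z0=robot.state()['tool_pos']
for p in(0,-8,-16):
  t=np.radians(p);f=lambda X,Y,Z:np.array([.473+.0-((X-45)*np.cos(t)-Z*np.sin(t))/1000,.22-Y/1000,.004+((X-45)*np.sin(t)+Z*np.cos(t))/1000])
  print(p,np.round(proj('side',[f(45,-44,0),f(45,44,0),f(-45,44,36),f(-45,-44,36),f(-45,44,0)])).tolist())
"
```

```text
t40.90 pos [0.5841 0.2196 0.0799] yaw180.0 zdir [-0.001 -0.    -1.   ] F [-1.6  0.4 -0.1] w0.0194 f22
 shift [ 0.0781  0.0003 -0.06  ] turn -0.0
196 197 197 197 198 199 200 200 201 200 201 201 201 201 201 200 200 200 199 199 199 196 189  97  40  66  73  30  28 106 190 197 197 195 190 172 126 105 102 101
196 195 197 198 200 199 201 201 201 202 201 200 201 200 200 201 201 200 197 197 194 196 196 166 126  70  72  33  38 163 195 196 191 172 136 108 103 103 102 104
195 196 198 198 198 199 201 200 200 201 200 200 200 199 199 199 199 198 188 175 146 174 191 195 136  65  81  56  77 184 197 185 137 108 103 103 104 102 104 103
196 198 198 197 198 198 200 200 200 201 199 199 199 200 198 196 191 162 133 123 120 125 138 166 141  47  56  44 132 194 195 190 157 117 103 102 103 104 101 102
197 198 199 198 198 197 198 199 199 199 199 199 200 199 194 171 140 120 121 122 120 119 118 115 113  83  69 113 175 196 196 194 193 184 136 107 103 101 102 101
198 198 199 197 198 198 199 200 198 198 199 199 198 197 187 126 121 120 121 120 120 120 119 117 116 110 110 181 198 196 195 196 196 195 190 171 142 107 102
[... 2436 characters left out ...]
 134 122  74  25  22  21  25  20  23  27  48  75 109 127 133 132 130 131 131 126 112  90  74  75  73  74  74  71  74  78  82 108
197 195 197 197 197 180 137 134 133 132 125  76  30  24  21  27  49  90 120 127 129 132 132 133 131 128 120  98  78  74  73  72  72  73  72  74  77 105 112 116
181 194 196 195 179 140 135 134 134 133 131 125  87  41  57  89 120 130 132 132 132 132 132 130 118 105  82  75  73  73  73  73  73  73  81 100 112 115 116 116
0 [[230.0, 220.0], [246.0, 233.0], [270.0, 213.0], [253.0, 200.0], [270.0, 222.0]]
-8 [[230.0, 220.0], [246.0, 233.0], [268.0, 210.0], [251.0, 198.0], [270.0, 219.0]]
-16 [[230.0, 220.0], [246.0, 233.0], [266.0, 208.0], [249.0, 196.0], [269.0, 216.0]]
```

The scoop looks nearly flat and is fully on the mat. I'll release it and rise straight up.

play_rows:
  targets:
    - [-0.6, [0, 0, 0], 0]
    - [-0.5, [0, 0, 0], 0]
    - [-0.3, [0, 0, 0], 0]
    - [0.2, [0, 0, 0], 0]
    - [0.6, [0, 0, 0], 0]
    - [1, [0, 0, 0], 0]
    - [1, [0, 0, 0], 0]
    - [1, [0, 0, -0.01], 0]

```text
time_s: 41.95
tool_pos: [0.5838, 0.2196, 0.0903]
orientation: [-0.001, 0.0, 1.0, -0.0]
contact_force: [0.3, 0.7, 0.4]
grip_width: 0.0855
finger_force: 0.0
```

play_rows:
  targets:
    - [1, [0, 0, -0.03], 0]
    - [1, [0, 0, -0.07], 0]
    - [1, [0, 0, -0.12], 0]
    - [1, [0, 0, -0.17], 0]
    - [1, [0, 0.05, -0.2], 0]
    - [1, [0, 0.11, -0.2], 0]
    - [1, [0, 0.17, -0.2], 0]
    - [1, [0, 0.22, -0.2], 0]

```text
time_s: 42.95
tool_pos: [0.5846, 0.431, 0.2919]
orientation: [0.0, -0.0, 1.0, 0.0]
contact_force: [1.1, -1.1, 0.4]
grip_width: 0.085
finger_force: 0.0
```

```bash
python3 -c "
from h import *
rel(.506,.22,.14,180)
o=np.zeros((600,800,3),np.uint8)
for i,(n,(a,b,c,d)) in enumerate(dict(top=(170,260,220,390),side=(180,340,210,400)).items()):
    im=robot.read_camera(n);cv2.imwrite(f'pics/{n}20.png',im[:,:,::-1])
    k=cv2.resize(im[a:b,c:d,::-1],(int((d-c)*(2.9 if i else 2.9)),int((b-a)*(2.0 if 0 else 2.9))),interpolation=2) if 0 else im[a:b,c:d,::-1]
    if i==0: t=cv2.resize(im[180:250,280:390,::-1],(400,255),interpolation=2);o[:255,:400]=t;o[260:260+255,:400]=cv2.resize(im[180:250,215:325,::-1],(400,255),interpolation=2)
    else: t=cv2.resize(im[180:345,215:395,::-1],(400,367),interpolation=2);o[:367,400:]=t
cv2.imwrite('pics/c20.png',o)"
```

```text
t42.95 pos [0.5846 0.431  0.2919] yaw-179.9 zdir [ 0.     0.001 -1.   ] F [ 1.1 -1.1  0.4] w0.0850 f0
 shift [ 0.0789 -0.211   0.1518] turn 0.1
```

View pics/c20.png

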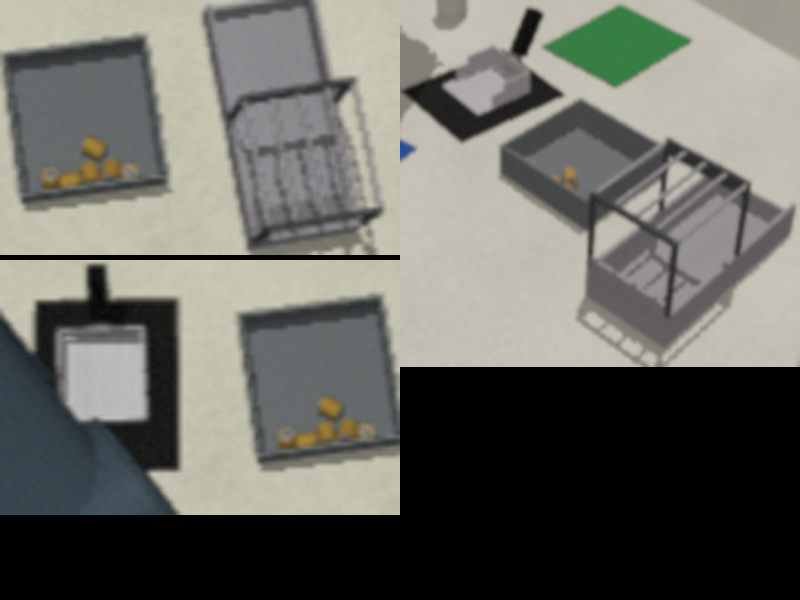

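The picture shows six barrels in the tray, five along its near wall at about (50..130,175) and one at (93,147). The bin is empty, and the scoop stands flat on the mat with the gripper clear of it.

```bash
python3 -c "
from rig import robot
print(robot.hand_in())"
```

```text
the job is handed in; nothing more can be done
None
```

Job handed in after about 43 s of the 72 s allowed: all six barrels are in the grey tray, the bin is empty, and the scoop is released flat on its black mat.

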